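# Sweep the row of vial-box lids shut

## Task

Close the five open flip lids of the long vial box: with the fingertips just skimming the box's top, start at the end with the thumb tab and trace along the row, so that the lids go down flat one after the other from the tab end. Be gentle, pick nothing up, do not shove the box along or disturb the things around it, and finish with the hand clear.

Things in the scene. Friction and masses are not known exactly. Their poses are not given: they have to be found in the camera images.
- vial_box: Loose blue box, any yaw, 0.9 kg: 196 (its x) x 42 (y) x 45 mm high with lids shut; origin at the centre of its underside, z up. A thumb tab (22 mm long, top 36 mm above the bench) sticks out of its -x end. On top a row of five white flip lids at 38 mm pitch, each 36 (x) x 40 x 3 mm, hinged across the row (43.5 mm up) at its tab-side end; open they reach up to 82 mm above the bench.
- row_start (a point): Point on the top of the shut lids' plane (45 mm above the bench), mid-width, at the hinge of lid 1, the one next to the thumb tab. Fixed to the box; axes as the box. Fingertips 0 to 4 mm above this plane fold the lids well; lower than the hinges (1.5 mm below it) they jam against the lids and push the box along.
- row_end (a point): Point on the top of the shut lids' plane (45 mm above the bench), mid-width, at the far end of the row, the free edge of lid 5 when shut; 189 mm from row_start along the box's +x. Axes as the box.
- lid1 (a joint): Lid 1 of 5 counted from the thumb tab, hinge 0 mm from row_start along the box's +x. Rad: 0 shut flat, 1.57 upright, more leans back over the tab side, stop at 2.0. Starts open 0.9 to 1.8. Stiff hinge (0.004 Nm): stays where left, does not fall shut. A push towards +x (away from the tab) on its tab-side face folds it shut; the other way opens it.
- lid2 (a joint): Lid 2 of 5 counted from the thumb tab, hinge 38 mm from row_start along the box's +x. Rad: 0 shut flat, 1.57 upright, more leans back over the tab side, stop at 2.0. Starts open 0.9 to 1.8. Stiff hinge (0.004 Nm): stays where left, does not fall shut. A push towards +x (away from the tab) on its tab-side face folds it shut; the other way opens it.
- lid3 (a joint): Lid 3 of 5 counted from the thumb tab, hinge 76 mm from row_start along the box's +x. Rad: 0 shut flat, 1.57 upright, more leans back over the tab side, stop at 2.0. Starts open 0.9 to 1.8. Stiff hinge (0.004 Nm): stays where left, does not fall shut. A push towards +x (away from the tab) on its tab-side face folds it shut; the other way opens it.
- lid4 (a joint): Lid 4 of 5 counted from the thumb tab, hinge 114 mm from row_start along the box's +x. Rad: 0 shut flat, 1.57 upright, more leans back over the tab side, stop at 2.0. Starts open 0.9 to 1.8. Stiff hinge (0.004 Nm): stays where left, does not fall shut. A push towards +x (away from the tab) on its tab-side face folds it shut; the other way opens it.
- lid5 (a joint): Lid 5 of 5 counted from the thumb tab, hinge 152 mm from row_start along the box's +x. Rad: 0 shut flat, 1.57 upright, more leans back over the tab side, stop at 2.0. Starts open 0.9 to 1.8. Stiff hinge (0.004 Nm): stays where left, does not fall shut. A push towards +x (away from the tab) on its tab-side face folds it shut; the other way opens it.
- vial: Bystander: small upright glass vial with a red cap, 22 mm across, 48 mm high; origin at the centre of its underside.
- jar: Bystander: upright jar with a white lid, 52 mm across, 70 mm high; origin at the centre of its underside.
- plate: Bystander: flat clear 96-well plate, 127 x 85 x 14 mm, lying on the bench; origin at the centre of its underside.
Mind the look-alikes: they are no part of the job. Of the things like the vial_box, leave any that is red or yellow; of the rest the larger one is meant.

How it is judged:
On the way, in this order (a step that is already met when the one before it is completed fails the run):
1. lid 1 from the tab end is shut flat (within 0.15 rad) (value of joint lid1 below 0.15 rad), for 0.02 s.
2. lid 2 from the tab end is shut flat (within 0.15 rad) (value of joint lid2 below 0.15 rad), for 0.02 s.
3. lid 3 from the tab end is shut flat (within 0.15 rad) (value of joint lid3 below 0.15 rad), for 0.02 s.
4. lid 4 from the tab end is shut flat (within 0.15 rad) (value of joint lid4 below 0.15 rad), for 0.02 s.
5. lid 5 from the tab end is shut flat (within 0.15 rad) (value of joint lid5 below 0.15 rad), for 0.02 s.
At the end, for the whole second after the job is handed in: All five lids are down flat (each within 0.15 rad, about 5 mm at the free edge), shut in order from the thumb-tab end; the box stands flat, at rest, within 25 mm of where it was, and vial, jar and plate stand within 15 mm of where they were (value of joint each of lid1, lid2, lid3, lid4, lid5 below 0.15 rad and distance of vial_box from where it was at the start of the episode below 0.025 m and angle between vial_box's own z axis and vertical below 0.05 rad and linear speed of vial_box below 0.01 m/s and distance of each of vial, jar, plate from where it was at the start of the episode below 0.015 m and angle between each of vial, jar, plate's own z axis and vertical below 0.15 rad); the robot touches nothing.
It fails at once if the box is shoved by more than 25 mm (distance of vial_box from where it was at the start of the episode above 0.025 m).
It fails at once if the box is lifted or tipped (height (world z) of vial_box above 0.008 m or angle between vial_box's own z axis and vertical above 0.12 rad).
It fails at once if the box or its lids are pressed hard (over 35 N) (contact force between any of the fingers, the arm and vial_box above 35 N).
It fails at once if a bystander is moved by more than 15 mm, lifted or knocked over (distance of any of vial, jar, plate from where it was at the start of the episode above 0.015 m or angle between any of vial, jar, plate's own z axis and vertical above 0.3 rad).
It also fails if it takes over 48 s, if anything falls off the work surface, if the arm or the gripper's body presses on something with over 40 N, if the wrist force passes 120 N, or if a joint passes its speed limit or range.

## Robot

A 6-joint arm with a two-finger parallel gripper is mounted at the origin on the work surface. World frame = base frame: x ahead of the robot, y to its left, z up, the work surface at z = 0. Lengths are in m, angles in rad, forces in N, time in s.
With the tool pointing down it reaches from about 0.25 to 0.775 m from the base axis. Payload 4 kg.
Tool frame: the origin (TCP) lies midway between the tips of the shut fingers; the grasp point (between the pads) lies 19 mm behind it (robot.hold_point_z is the distance from the TCP to the grasp point, in m); z points along the fingers, y is the line along which they close (so a half turn about z gives the same grasp; the last joint's range is limited). The gripper opens to 94 mm and grips with 3 to 60 N. Pads are 16 mm wide; open, the fingers measure 119 mm over their backs; the gripper's body (75 mm by 177 mm) begins 78 mm behind the grasp point.
Start: joints at [-1.363, 0.087, 1.371, -0, 1.684, -0.103], TCP at [0.168, -0.524, 0.206] pointing down, gripper open.
Joint ranges: [-3.1, 3.1], [-0.76, 2.03], [0.27, 2.55], [-1.08, 4.22], [0.17, 2.65], [-2.57, 2.57]. Speed limits (rad/s): [2.79, 2.79, 3.14, 3.14, 3.14, 3.14].

## Interface

Orientations are given as [roll, pitch, yaw] about the fixed x, y, z axes, in that order (R = Rz(yaw) Ry(pitch) Rx(roll)).
In Python, from bench import readout, imaging, robot gives the robot as it stands.
- The arm moves only by the tool carry_out, never from a script. Its argument "motion" is text: rows parted by semicolons, each of 7 numbers parted by spaces: the shift along the tool's x, y, z each as a share of 200 mm, from -1 to 1, then the turn, a rotation vector about the tool's x, y, z each as a share of 120 degrees, from -1 to 1, then the opening, from 0 (shut) to 1 (fully open). A call has 1 to 12 rows; each row shifts and turns the commanded pose from where the row before left it, along the tool's axes as they then stand; what a row does not reach is not made up. A row lasts 1/8 s, in which the tool goes at most 62.5 mm and 10.7 degrees, less where a joint would pass 70% of its speed; a pose out of reach is approached as far as the arm can. A call with a number of a shift or a turn outside -1 to 1 is refused whole. A call with a gripper value outside its range is refused whole. The fingers move at their own pace and stop on an object; the grip force is fixed at half the most. Time passes only in rows, so rows that do not move let the fingers close. It gives the time, the measured TCP pose, the force, the opening and the grip force at its end, in the units of the state.
- readout.get_obs(): the state, without advancing time (a new reading comes with each control period).
- imaging.snapshot(name): name is "scene" or "top" or "wrist"; returns a dict with "pixels" (480x640x3 uint8, red, green, blue), "fx", "fy", "cx", "cy" (pixels), "dist_coeffs" ([k1, k2, p1, p2, k3] as OpenCV has them; the pictures are not rectified), "R" (3x3) and "t" (3): a world point X has camera coordinates R X + t. Camera axes: x right, y down, z forward; pixel columns grow to the right and rows downward; lengths in m; the calibration is good to about 2 mm. A picture is of the moment at which its call begins. There is no depth.
- robot.close_job(): hands the job in; it is judged then, once.
The state is a dict: "time": time; "joint_positions": joint angles; "qvel": joint speeds; "joint_torque": joint torques, N m; "tool_pos": TCP position; "ee_rot": TCP orientation; "wrist_force": force on the tool from outside, world axes, zero at the start; "wrist_torque": the same for the moment, N m; "width": finger opening in m; "finger_force": force on a finger pad.
Only numpy, scipy, OpenCV 4.12 (cv2) and the standard library are available. Lean on these libraries where they do the work, as an engineer would, in place of code of your own. Each camera call takes 0.05 s, during which the arm holds its last target. There are 200 camera calls.

## Working session

There is one attempt and no reset: what is moved stays moved. The work goes in short steps, Python scripts to look and compute and a tool call to move; the robot and the scene stay as the last step left them, time stands still between calls to the robot, and variables do not carry over. Pictures are saved under pics/ and viewed, at most 10 in all, crops included, and the job is handed in when it is done.

Besides the shell and the picture viewer there is one more tool, called after ">>>" as name(argument=value, ...), one argument or row to a line, values as JSON. carry_out: Moves the arm, as the interface text tells. Its arguments: {"type":"object","properties":{"motion":{"type":"string"}},"required":["motion"]}

```bash
mkdir -p pics; ls; python3 - <<'E'
from bench import readout, imaging, robot
import cv2,numpy as np
for n in ["scene","top"]:
    s=imaging.snapshot(n); cv2.imwrite(f"pics/{n}0.png",s["pixels"][:,:,::-1])
    print(n,s["fx"],s["cx"],s["cy"],s["dist_coeffs"],np.round(s["R"],3).tolist(),s["t"])
o=readout.get_obs(); print({k:np.round(v,3).tolist() for k,v in o.items()})
E
```

```text
pics
scene 512.3855070060523 318.28891445556445 250.5594428427544 [0.00101226 0.         0.         0.         0.        ] [[0.713, 0.701, 0.013], [0.585, -0.584, -0.562], [-0.387, 0.408, -0.827]] [-0.48027937 -0.23881354  0.9991028 ]
top 551.2479203543144 323.68914278596816 239.69368844650592 [0.04268608 0.         0.         0.         0.        ] [[0.157, -0.988, 0.004], [-0.967, -0.154, -0.2], [0.199, 0.028, -0.98]] [0.01143149 0.57528961 0.83507985]
{'time': 0.1, 'joint_positions': [-1.363, 0.088, 1.372, -0.0, 1.684, -0.103], 'qvel': [0.0, -0.002, -0.002, -0.002, -0.001, -0.0], 'joint_torque': [0.003, -34.125, -30.33, 0.072, 0.031, -0.0], 'tool_pos': [0.168, -0.523, 0.204], 'ee_rot': [-3.14, -0.0, 0.311], 'wrist_force': [-0.53, -0.727, 0.263], 'wrist_torque': [0.027, -0.017, 0.012], 'finger_force': 0.0, 'width': 0.094}
```

View pics/scene0.png

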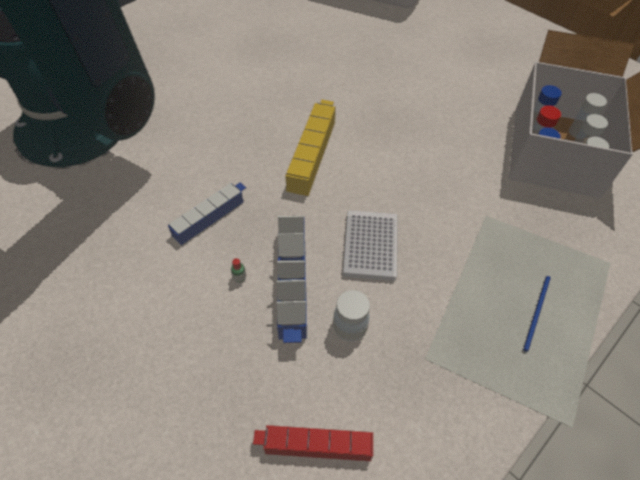

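View pics/top0.png

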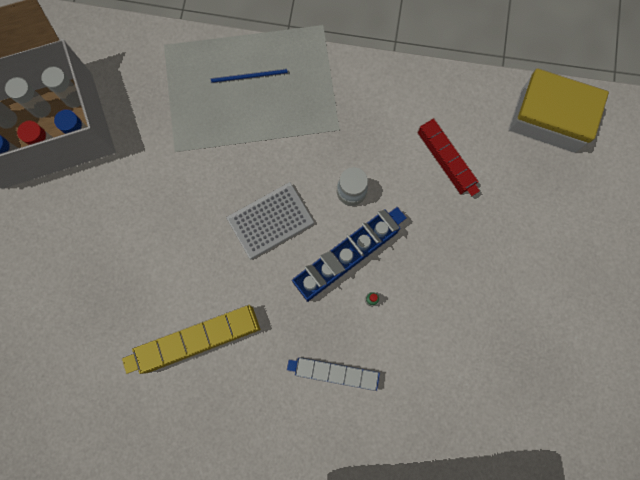

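The scene shows the candidates in the top view: the large blue box with open lids (350,253, tab at 399,215), a small blue box (335,374), a red one (448,158) and a yellow one (190,338). I choose the large blue one. Close to it are the jar (352,184), the vial (373,299) and the plate (272,220).

```bash
cat > h.py <<'E'
from bench import readout, imaging, robot
import cv2,numpy as np
def ray(s,uv):
    K=np.array([[s["fx"],0,s["cx"]],[0,s["fy"],s["cy"]],[0,0,1]])
    p=cv2.undistortPoints(np.array(uv,float).reshape(-1,1,2),K,np.array(s["dist_coeffs"])).reshape(-1,2)
    R=np.array(s["R"]);d=np.c_[p,np.ones(len(p))]@R
    return -R.T@np.array(s["t"]),d
def plane(s,uv,z):
    c,d=ray(s,uv); return c+d*((z-c[2])/d[:,2])[:,None]
def tri(s1,a,s2,b):
    c1,d1=ray(s1,[a]);c2,d2=ray(s2,[b]);A=np.c_[d1[0],-d2[0]]
    k=np.linalg.lstsq(A,c2-c1,rcond=None)[0];p=c1+k[0]*d1[0];q=c2+k[1]*d2[0]
    return (p+q)/2,np.linalg.norm(p-q)
E
python3 - <<'E'
from h import *
a=imaging.snapshot("top");b=imaging.snapshot("scene")
def crop(s,x,y,w,h,k): return cv2.resize(s["pixels"][y:y+h,x:x+w,::-1],None,fx=k,fy=k,interpolation=cv2.INTER_CUBIC)
A=crop(a,280,195,140,115,4);B=crop(b,255,205,70,150,4)
H=max(len(A),len(B));im=np.zeros((H,A.shape[1]+B.shape[1],3),np.uint8);im[:len(A),:A.shape[1]]=A;im[:len(B),A.shape[1]:]=B
im=cv2.resize(im,None,fx=.95,fy=.95);print(im.shape)
cv2.imwrite("pics/crop1.png",im[:, :800])
for n,s,(x0,y0,x1,y1) in (("top",a,(280,195,420,310)),("scene",b,(255,205,330,350))):
    p=s["pixels"].astype(int);m=((p[:,:,2]-p[:,:,0]>35)).astype(np.uint8)
    k=np.zeros_like(m);k[y0:y1,x0:x1]=m[y0:y1,x0:x1]
    c=max(cv2.findContours(k,0,2)[0],key=cv2.contourArea) if 0 else cv2.convexHull(np.argwhere(k)[:,::-1].astype(np.int32))
    r=cv2.minAreaRect(c);print(n,r,cv2.approxPolyDP(c,2.5,True).reshape(-1,2).tolist())
    pts=cv2.boxPoints(r); print(np.round(plane(s,pts,.04),3).tolist())
E
```

```text
(570, 798, 3)
top ((350.38275146484375, 251.22520446777344), (26.569738388061523, 129.2255401611328), 52.85331344604492) [[404, 215], [393, 235], [308, 300], [293, 282], [297, 275], [377, 215], [396, 207]]
[[0.496, 0.145, 0.04], [0.653, -0.004, 0.04], [0.621, -0.035, 0.04], [0.466, 0.113, 0.04]]
scene ((291.5, 299.0), (84.0, 27.0), 90.0) [[300, 341], [284, 341], [278, 326], [278, 258], [303, 257], [305, 325]]
[[0.525, 0.062, 0.04], [0.555, 0.091, 0.04], [0.654, -0.007, 0.04], [0.628, -0.033, 0.04]]
```

View pics/crop1.png

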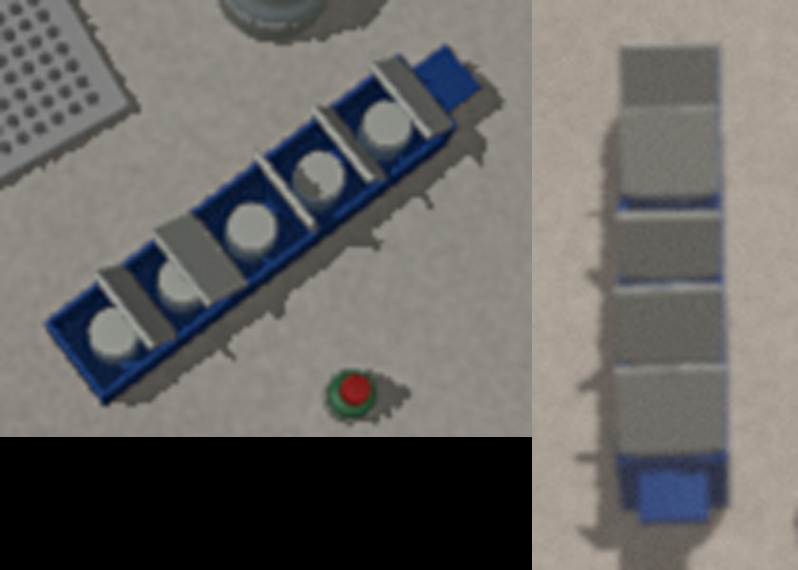

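The crop confirms the large blue box with five open lids: tab outer edge at about (401.7,211.5) in top and (292.3,342.1) in scene, far top corners at (292.4,279.7) and (307.4,301.0) in top.

```bash
python3 - <<'E'
from h import *
a=imaging.snapshot("top");b=imaging.snapshot("scene")
T,e=tri(a,(401.7,211.5),b,(292.3,342.1));print("tab outer mid",T.round(4),e)
for u,v in (((397.1,206.8),(301.1,341.8)),((406.3,216.1),(283.4,342.4))):
    print("tab corner",[np.round(x,4) for x in tri(a,u,b,v)])
F=plane(a,[(292.4,279.7),(307.4,301)],.0435);print("far",F.round(4), np.linalg.norm(F[0]-F[1]))
G=F.mean(0);Tm=plane(a,[(401.7,211.5)],.036)[0]
d=(G-Tm)[:2];print("tab(top only)",Tm,"len",np.hypot(*d),"yaw",np.degrees(np.arctan2(d[1],d[0])))
# long bottom-right top edge and upper-left edge, top view
for p,q in (((307.4,301),(398.5,228.6)),((292.4,279.7),(385,211))):
    E=plane(a,[p,q],.043);w=E[0]-E[1];print("edge yaw",np.degrees(np.arctan2(w[1],w[0])),np.hypot(*w[:2]))
for nm,uv,z in (("vial",(373.5,297.5),.048),("jar",(353,183),.07)): print(nm,plane(a,[uv],z).round(3))
# scene: front end bottom corners
print(plane(b,[(418.5*0+278.6,338.5),(305,338.5)],.0).round(3))
E
```

```text
tab outer mid [ 0.6402 -0.0191  0.0336] 0.0013131171306425653
tab corner [array([ 0.6478, -0.0101,  0.0321]), np.float64(0.0024)]
tab corner [array([ 0.6327, -0.0281,  0.0353]), np.float64(0.0)]
far [[0.4959 0.1419 0.0435]
 [0.4657 0.1122 0.0435]] 0.042314291852156585
tab(top only) [ 0.6391814  -0.01940631  0.036     ] len 0.21572244669931767 yaw 137.24372573054777
edge yaw 137.59048274048033 0.1919275276849285
edge yaw 136.00984410575148 0.19149003443032098
vial [[0.488 0.008 0.048]]
jar [[0.665 0.069 0.07 ]]
[[ 0.611 -0.019  0.   ]
 [ 0.638  0.008  0.   ]]
```

Measurements hold up: width 42.3 mm (42 given), tab-to-far length 215.7 mm (218 given), tab height 34 mm (36 given), box yaw about 137°. So row_start ≈ (0.6215, -0.0035), and it sits well within reach. I'll set tool yaw to 47°, so tool -y points along the row, shut the fingers and travel high.

>>> carry_out(
  motion="0 0 0 0 0 -0.081 0; 0 0 0 0 0 -0.081 0; 0 0 0 0 0 -0.081 0; 0.28 0 0 0 0 0 0; 0.28 0 0 0 0 0 0; 0.28 0 0 0 0 0 0; 0.28 0 0 0 0 0 0; 0.28 0 0 0 0 0 0; 0.28 0 0 0 0 0 0; 0.28 0 0 0 0 0 0; 0.28 0 0 0 0 0 0; 0.28 0 0 0 0 0 0",
)

```text
time: 1.8
tool_pos: [0.5132, -0.1538, 0.2056]
ee_rot: [3.141, 0.0, 0.82]
wrist_force: [-0.0, -1.2, 0.4]
width: 0.0004
finger_force: 0.0
```

>>> carry_out(
  motion="0.28 0.03 0 0 0 0 0; 0.28 0.03 0 0 0 0 0; 0.28 0.03 0 0 0 0 0; 0.08 0 0 0 0 0 0; 0 0 0.2 0 0 0 0; 0 0 0.2 0 0 0 0; 0 0 0 0 0 0 0",
)

```text
time: 2.68
tool_pos: [0.6476, -0.0333, 0.1209]
ee_rot: [-3.134, 0.006, 0.819]
wrist_force: [0.2, -0.1, -0.9]
width: 0.0007
finger_force: 0.0
```

```bash
python3 - <<'E'
from h import *
for i in range(3):
    o=readout.get_obs();print(np.round(o["tool_pos"],4),np.round(o["ee_rot"],4))
    if i==2:break
    s=imaging.snapshot(["top","scene"][i]); 
    if i==0: x,y,w,h=280,150,170,160
    else: x,y,w,h=230,200,130,160
    im=cv2.resize(s["pixels"][y:y+h,x:x+w,::-1],None,fx=3,fy=3,interpolation=2)
    if i==0:A=im
    else:cv2.imwrite("pics/c2.png",cv2.resize(np.hstack([A,im]),None,fx=.88,fy=.88))
E
```

```text
[ 0.6476 -0.0333  0.1209] [-3.134   0.0059  0.8191]
[ 0.6495 -0.0335  0.1242] [-3.1387e+00  2.5000e-03  8.1900e-01]
[ 0.6509 -0.0337  0.1265] [ 3.1409e+00 -2.0000e-04  8.1900e-01]
```

View pics/c2.png

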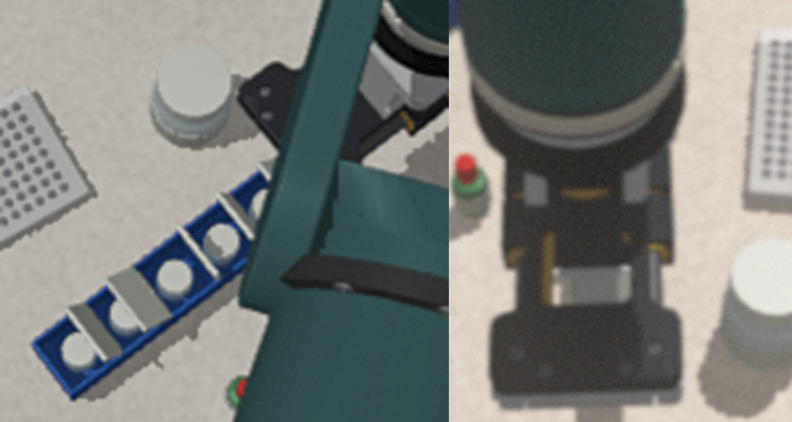

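The pictures show the hand at the tab end, clear of jar and vial, with the tips hidden by the arm. I'll descend slowly, then read the settled height.

>>> carry_out(
  motion="0.01 0 0.08 0 0 0 0; 0 0 0.08 0 0 0 0; 0 0 0.08 0 0 0 0; 0 0 0.07 0 0 0 0; 0 0 0.05 0 0 0 0; 0 0 0.02 0 0 0 0; 0 0 0 0 0 0 0; 0 0 0 0 0 0 0; 0 0 0 0 0 0 0; 0 0 0 0 0 0 0",
)

```text
time: 4.03
tool_pos: [0.6525, -0.0316, 0.0499]
ee_rot: [3.141, -0.0, 0.82]
wrist_force: [0.2, -0.5, 0.5]
width: 0.0001
finger_force: 0.0
```

```bash
python3 - <<'E'
from h import *
for i in range(4):
    o=readout.get_obs();print(np.round(o["tool_pos"],4),np.round(o["ee_rot"],4),o["wrist_force"]);s=imaging.snapshot("wrist")
cv2.imwrite("pics/w1.png",s["pixels"][:,:,::-1])
E
```

```text
[ 0.6525 -0.0316  0.0499] [ 3.1409e+00 -4.0000e-04  8.1970e-01] [ 0.16111456 -0.4651467   0.52211138]
[ 0.6524 -0.0316  0.0498] [ 3.1411e+00 -3.0000e-04  8.1970e-01] [-0.32082006  0.17403344  0.30070113]
[ 0.6523 -0.0316  0.0497] [ 3.1412e+00 -1.0000e-04  8.1970e-01] [-0.04220158  0.21731596  0.33173852]
[ 0.6523 -0.0316  0.0496] [ 3.1413e+00 -1.0000e-04  8.1970e-01] [ 0.02845619 -1.06269517 -0.33157164]
```

View pics/w1.png

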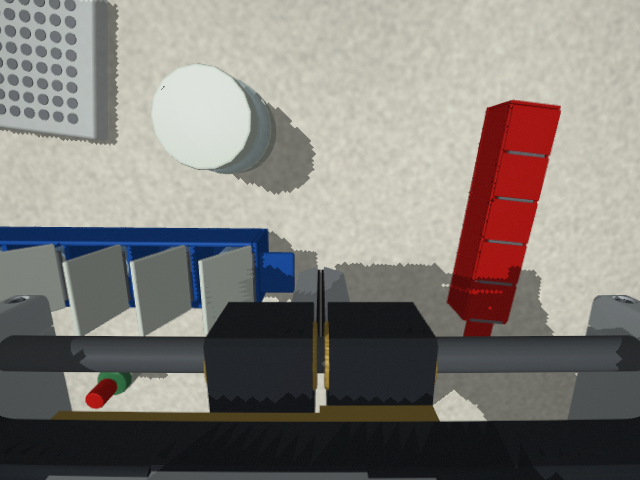

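The wrist view shows the row running to image left, aligned with the motion. Tab is at (264-294, 253-293), lid 1 at (228,280), and the finger tips at (320,270) lie beyond the tab. I'll cross-check lateral alignment and height here.

```bash
python3 - <<'E'
from h import *
s=imaging.snapshot("wrist");o=readout.get_obs();t=o["tool_pos"];print(t.round(4) if hasattr(t,'round') else t)
y=o["ee_rot"][2];X=np.array([np.cos(y),np.sin(y),0]);D=-np.array([np.sin(y),-np.cos(y),0])
f=lambda P:[(round(float((p-t)@D),4),round(float((p-t)@X),4)) for p in P]
print("along,lat rel TCP")
print("tab outer corners",f(plane(s,[(293.5,253),(294,292)],.036)))
print("box back top corner",f(plane(s,[(268,229),(0,227)],.0435)))
K=np.array([[s["fx"],0,s["cx"]],[0,s["fy"],s["cy"]],[0,0,1]]);R=np.array(s["R"])
print("TCP pixel",cv2.projectPoints(np.array([t],float),cv2.Rodrigues(R)[0],np.array(s["t"],float),K,np.array(s["dist_coeffs"]))[0].ravel())
E
```

```text
[ 0.6522 -0.0316  0.0495]
along,lat rel TCP
tab outer corners [(0.0166, 0.0126), (0.0167, -0.0126)]
box back top corner [(0.0303, 0.0289), (0.1861, 0.03)]
TCP pixel [320.88697409 280.53239167]
```

```bash
python3 - <<'E'
from h import *
s=imaging.snapshot("wrist");o=readout.get_obs();t=np.array(o["tool_pos"])
K=np.array([[s["fx"],0,s["cx"]],[0,s["fy"],s["cy"]],[0,0,1]]);R=np.array(s["R"])
print("cam",(-R.T@np.array(s["t"])).round(4),"axis",R[2].round(3))
th=np.radians(137);d=np.array([np.cos(th),np.sin(th),0]);n=np.array([-d[1],d[0],0]);c=np.array([.5520,.0613,0])
P=[(-120,w,36) for w in(-12.5,12.5)]+[(-98,w,36) for w in(-12.5,12.5)]+[(-98,w,z) for w in(-21,21) for z in(0,43.5)]
W=np.array([c+d*p[0]/1e3+n*p[1]/1e3+np.array([0,0,p[2]/1e3]) for p in P]+[t])
px=cv2.projectPoints(W,cv2.Rodrigues(R)[0],np.array(s["t"],float),K,np.array(s["dist_coeffs"]))[0].reshape(-1,2)
for p,q in zip(P+["TCP"],px.round(0)):print(p,q)
im=s["pixels"][200:340,180:360,::-1].copy();im=cv2.resize(im,None,fx=4,fy=4,interpolation=2)
for q in px:cv2.circle(im,tuple(int(v) for v in (q-[180,200])*4),4,(0,255,0),1)
cv2.imwrite("pics/w2.png",im)
E
```

```text
cam [0.6971 0.0172 0.2294] axis [-0.159 -0.171 -0.972]
(-120, -12.5, 36) [293. 254.]
(-120, 12.5, 36) [294. 293.]
(-98, -12.5, 36) [257. 254.]
(-98, 12.5, 36) [259. 293.]
(-98, -21, 0) [266. 228.]
(-98, -21, 43.5) [254. 243.]
(-98, 21, 0) [268. 285.]
(-98, 21, 43.5) [257. 310.]
TCP [321. 281.]
```

View pics/w2.png

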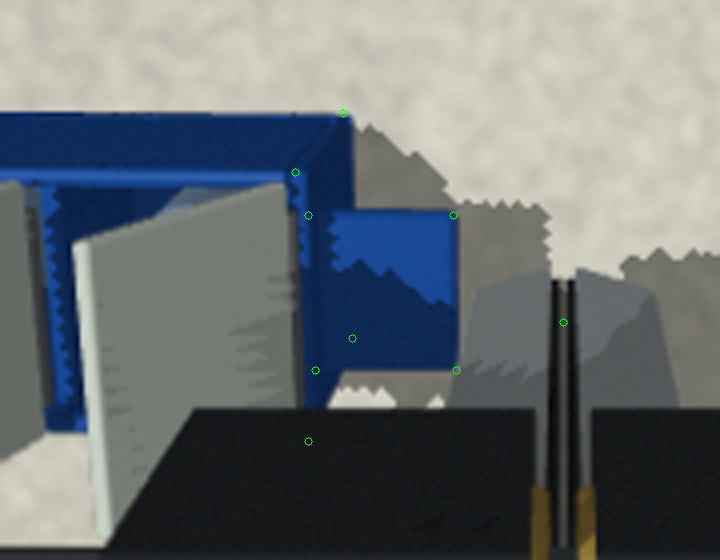

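The projected box model lands on the tab and box corners within about 2 px, so the pose is confirmed and the tips are aligned with the row. I'll lower 2 mm and begin a slow sweep.

>>> carry_out(
  motion="0 0 0.01 0 0 0 0; 0 -0.02 0 0 0 0 0; 0 -0.03 0 0 0 0 0; 0 -0.03 0 0 0 0 0; 0 -0.03 0 0 0 0 0; 0 -0.03 0 0 0 0 0; 0 -0.03 0 0 0 0 0; 0 -0.03 0 0 0 0 0; 0 -0.03 0 0 0 0 0; 0 -0.03 0 0 0 0 0; 0 -0.03 0 0 0 0 0; 0 0 0 0 0 0 0",
)

```text
time: 5.82
tool_pos: [0.6094, 0.0084, 0.0474]
ee_rot: [-3.141, 0.0, 0.82]
wrist_force: [-0.1, 0.1, 0.4]
width: 0.0007
finger_force: 0.0
```

>>> carry_out(
  motion="0 -0.03 0 0 0 0 0; 0 -0.03 0 0 0 0 0; 0 -0.03 0 0 0 0 0; 0 -0.03 0 0 0 0 0; 0 -0.03 0 0 0 0 0; 0 -0.03 0 0 0 0 0; 0 -0.03 0 0 0 0 0; 0 -0.03 0 0 0 0 0; 0 -0.03 0 0 0 0 0; 0 -0.03 0 0 0 0 0; 0 -0.03 0 0 0 0 0; 0 0 0 0 0 0 0",
)

```text
time: 7.32
tool_pos: [0.561, 0.0535, 0.0472]
ee_rot: [-3.141, 0.0, 0.82]
wrist_force: [0.2, 0.4, 0.5]
width: 0.0004
finger_force: 0.0
```

```bash
python3 - <<'E'
from h import *
s=imaging.snapshot("wrist");cv2.imwrite("pics/w3.png",s["pixels"][:,:,::-1])
E
```

```text
(no output)
```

View pics/w3.png

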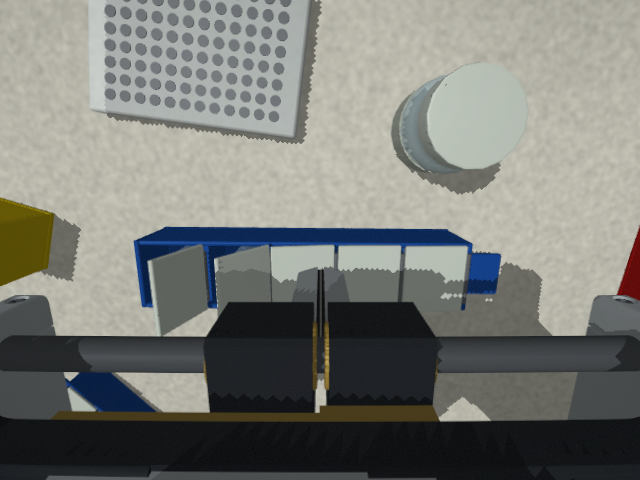

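Lids 1–3 (at 435, 369 and 303) are flat, lids 4 and 5 (240 and 180) are still open, and the box is aligned and unmoved. I'll continue.

>>> carry_out(
  motion="0 -0.03 0 0 0 0 0; 0 -0.03 0 0 0 0 0; 0 -0.03 0 0 0 0 0; 0 -0.03 0 0 0 0 0; 0 -0.03 0 0 0 0 0; 0 -0.03 0 0 0 0 0; 0 -0.03 0 0 0 0 0; 0 -0.03 0 0 0 0 0; 0 -0.03 0 0 0 0 0; 0 -0.03 0 0 0 0 0; 0 -0.03 0 0 0 0 0; 0 0 0 0 0 0 0",
)

```text
time: 8.88
tool_pos: [0.513, 0.0984, 0.0475]
ee_rot: [-3.142, 0.0, 0.82]
wrist_force: [-0.2, 0.6, -0.1]
width: 0.0006
finger_force: 0.0
```

>>> carry_out(
  motion="0 -0.03 0 0 0 0 0; 0 -0.03 0 0 0 0 0; 0 -0.03 0 0 0 0 0; 0 -0.03 0 0 0 0 0; 0 -0.03 0 0 0 0 0; 0 -0.03 0 0 0 0 0; 0 -0.03 0 0 0 0 0; 0 -0.03 0 0 0 0 0; 0 -0.02 0 0 0 0 0; 0 0 0 0 0 0 0; 0 0 -0.1 0 0 0 0; 0 0 -0.1 0 0 0 0",
)

```text
time: 10.38
tool_pos: [0.4752, 0.1333, 0.0876]
ee_rot: [-3.141, 0.001, 0.82]
wrist_force: [0.5, 0.2, -0.0]
width: 0.0004
finger_force: 0.0
```

>>> carry_out(
  motion="0 0 -0.2 0 0 0 0; 0 0 -0.2 0 0 0 0; 0 0 -0.1 0 0 0 0; 0 0 0 0 0 0 0; 0 0 0 0 0 0 0; 0 0 0 0 0 0 0",
)

```text
time: 11.12
tool_pos: [0.4745, 0.1334, 0.1857]
ee_rot: [-3.14, 0.003, 0.82]
wrist_force: [-0.2, -0.3, -0.0]
width: 0.0007
finger_force: 0.0
```

```bash
python3 - <<'E'
from h import *
s=imaging.snapshot("wrist");cv2.imwrite("pics/w4.png",s["pixels"][:,:,::-1])
s=imaging.snapshot("top");cv2.imwrite("pics/t4.png",s["pixels"][:,:,::-1])
E
```

```text
(no output)
```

View pics/w4.png

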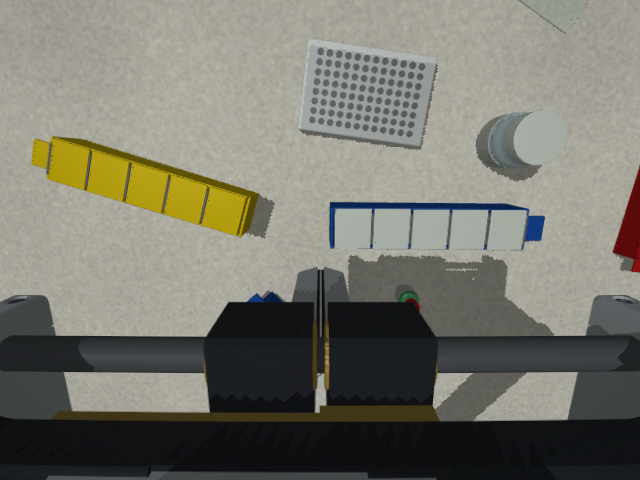

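All five lids (350 to 507, row 229) are flat. The box, jar, plate and vial stand undisturbed, and the hand is clear.

```bash
python3 -c "
from bench import robot
print(robot.close_job())"
```

```text
the job is handed in; nothing more can be done
None
```

All five lids of the large blue vial box were swept flat in order from the tab end; in the last picture the box, vial, jar and plate look undisturbed and the hand is clear, and the job was handed in at about 11 s, with no verdict returned.

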